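# Open the push-and-turn cleaner jar

## Robot

A 6-joint arm with a two-finger parallel gripper is mounted at the origin on the work surface; the furniture and walls round the work are solid. World frame = base frame: x ahead of the robot, y to its left, z up, the work surface at z = 0. Lengths are in m, angles in rad, forces in N, time in s.
With the tool pointing down it reaches from about 0.3 to 0.775 m from the base axis. Payload 14.6 kg.
Tool frame: the origin (TCP) lies midway between the tips of the shut fingers; the grasp point (between the pads) lies 19 mm behind it (ctrl.pinch_z is the distance from the TCP to the grasp point, in m); z points along the fingers, y is the line along which they close (so a half turn about z gives the same grasp; the last joint's range is limited). The gripper opens to 94 mm and grips with 3 to 60 N. Pads are 16 mm wide; open, the fingers measure 119 mm over their backs; the gripper's body (75 mm by 177 mm) begins 78 mm behind the grasp point.
Start: joints at [1.126, 0.3, 1.521, -0, 1.321, -0.067], TCP at [0.203, 0.511, 0.205] pointing down, gripper open.
Joint ranges: [-3.03, 3.03], [-0.79, 2.21], [0.23, 2.52], [-1.04, 4.18], [0, 3.07], [-2.55, 2.55]. Speed limits (rad/s): [2.22, 2.22, 2.57, 3.14, 3.14, 3.14].

## Interface

Orientations are given as [roll, pitch, yaw] about the fixed x, y, z axes, in that order (R = Rz(yaw) Ry(pitch) Rx(roll)).
In Python, from station import ctrl gives the robot as it stands.
- The arm moves only by the tool jog_arm, never from a script. Its argument "motion" is a list of rows, each a list of 7 numbers: the shift along the tool's x, y, z in m, then the turn, a rotation vector about the tool's x, y, z in rad, then the opening, from -1 (shut) to 1 (fully open). In form: [[tx, ty, tz, rx, ry, rz, gripper], ...]. A call has 1 to 5 rows; each row shifts and turns the commanded pose from where the row before left it, along the tool's axes as they then stand; what a row does not reach is not made up. A row lasts 1/10 s, in which the tool goes at most 50 mm and 8.59 degrees, less where a joint would pass 70% of its speed; a pose out of reach is approached as far as the arm can. A call is refused whole if a number of a shift passes 0.05 or a number of a turn 0.15, either way. A call with a gripper value outside its range is refused whole. The fingers move at their own pace and stop on an object; "squeeze" is the grip in N (left out, the last holds). Time passes only in rows, so rows that do not move let the fingers close. It gives the time, the measured TCP pose, the force, the opening and the grip force at its end, in the units of the state.
- ctrl.get_obs(): the state, without advancing time (a new reading comes with each control period).
- ctrl.camera(name): name is "scene" or "top"; returns the picture (400x640x3 uint8, red, green, blue); there is no depth.
- ctrl.camera_model(name): a dict with "intrinsics" (3x3 intrinsics, pixels), "rvec" (rotation vector, rad) and "tvec" (3), from world to camera coordinates, as OpenCV has them. Camera axes: x right, y down, z forward; pixel columns grow to the right and rows downward; lengths in m; the calibration is good to about 2 mm. A picture is of the moment at which its call begins. camera_model takes no time and is no camera call.
- ctrl.hand_in(): hands the job in; it is judged then, once.
The state is a dict: "time_s": time; "qpos": joint angles; "joint_vel": joint speeds; "tau": joint torques, N m; "ee_pos": TCP position; "eef_rot": TCP orientation; "force": force on the tool from outside, world axes, zero at the start; "moment": the same for the moment, N m; "grip_width": finger opening in m; "grip_force": force on a finger pad.
Only numpy, scipy, OpenCV 4.12 (cv2) and the standard library are available. Lean on these libraries where they do the work, as an engineer would, in place of code of your own. Each camera call takes 0.05 s, during which the arm holds its last target. There are 200 camera calls.

## Task

Open the white cleaner jar for the shift. Its red safety cap is locked: press the cap down against its spring and, keeping it pressed, turn it counter-clockwise (seen from above) from the red mark to the green mark, then lift it off. Its inside is wet, so set it down, not dropped, open side down and flat on the floor of the steel drip tray, let go of it, and leave the things round the work where they are.

Things in the scene. Friction and masses are not known exactly. Their poses are not given: they have to be found in the camera images.
- jar: White plastic jar, 74 mm across, clamped in a round dark steel holder (112 mm across) fixed to the desk; it cannot move or turn. Origin: centre of the holder's underside, on the desk top; z up, -x is its front with a diamond sign. A red mark (shut, on the front) and a green mark (open, 60 degrees farther counter-clockwise seen from above) lie on its sloping shoulder, 39 to 47 mm below the rim.
- jar_rim (a point): Centre of the jar's open mouth at the height of the neck's rim, 150 mm above the desk; the jar's axis runs through it; axes as the jar's. The neck is an open tube, 35 mm outside, with three hooked tracks (44 mm across) that hold the cap's lugs.
- shut_mark (a point): Point straight above the jar's red mark, 30 mm from the jar's axis, at the height of the rim.
- open_mark (a point): Point straight above the jar's green mark, 30 mm from the jar's axis, at the height of the rim.
- cap: Red ribbed round push-and-turn cap, 54 mm across, 40 mm high, about 80 g, with a white line on its front side and top. Origin: centre of its open underside; z up to the closed top, -x towards the white line. Shut, its underside is 20 mm below the rim (130 mm above the desk), the white line over the red mark, its lugs locked in pockets of the neck; 1 mm of sideways play.
- cap_top (a point): Centre of the cap's flat top, 170 mm above the desk when shut; axes as the cap's. The upper 12 mm of the cap are solid, the best place to grip. A sprung seal inside pushes the cap up with 6 N; each mm of pressing adds 1.2 N. It must go down at least 4 mm to leave its pockets (5 to 6 mm is good; the spring is solid at 7.5 mm).
- cap_mark (a point): Point beside the cap's white line, 30 mm from the cap's axis, 20 mm above its underside. Pressed, the cap turns 60 degrees counter-clockwise to the green mark (a stop comes at about 64). There, within 4 degrees, it comes up freely, the first 5 mm by its spring; 8 mm above shut its lugs leave the tracks, 20 mm above shut it is off the neck.
- tray: Shallow stainless drip tray fixed to the desk, 130 mm (its x) by 110 mm (its y), rim 15 mm above the desk, walls 2 mm, floor 5 mm thick. Origin: centre of its underside on the desk top; z up.
- tray_floor (a point): Centre of the tray's floor, on its upper face (5 mm above the desk); axes as the tray's.
- adhesive_bottle: Small white bottle with a blue collar and a nozzle, 34 mm across, 126 mm high, standing. Origin: centre of its underside.
- screwdriver_1: Screwdriver with a blue handle, 217 mm long, 28 mm wide, lying at the left edge of the desk. Origin: its middle, on the desk; x towards the blade.
- screw_dish: Small steel dish of screws, 69 mm across, 18 mm high. Origin: centre of its underside.
- housing_w0: Black lens housing lying flat, 63 x 91 x 22 mm, at the far side of the desk. Origin: centre of its underside.
Things that resemble listed ones, but are neither listed nor needed, are in the scene too. Leave any black look-alike of the cap alone. What is shaped like the jar but blue is not meant.

How it is judged:
By the outcome, as a careful person would: the job done as asked, in the order asked, and still so for the second after the job is handed in, with the robot touching nothing.
It also fails if it takes over 48 s, if anything falls off the work surface, if the arm or the gripper's body presses on something with over 40 N, if the wrist force passes 120 N, or if a joint passes its speed limit or range.

## Working session

There is one attempt and no reset: what is moved stays moved. The work goes in short steps, Python scripts to look and compute and a tool call to move; the robot and the scene stay as the last step left them, time stands still between calls to the robot, and variables do not carry over. Pictures are saved under pics/ and viewed, at most 10 in all, crops included, and the job is handed in when it is done.

Besides the shell and the picture viewer there is one more tool, called as name(argument=value, ...) on one line, values as JSON. jog_arm: Moves the arm, as the interface text tells. Its arguments: {"type":"object","properties":{"motion":{"type":"array"},"squeeze":{"type":"number"}},"required":["motion"]}

```bash
mkdir -p pics; ls; python3 - <<'E'
from station import ctrl
import cv2
for n in("scene","top"):
    im=ctrl.camera(n); cv2.imwrite(f"pics/{n}0.png",im[:,:,::-1]); m=ctrl.camera_model(n); print(n,m)
o=ctrl.get_obs();print(o, ctrl.pinch_z)
E
```

```text
pics
scene {'intrinsics': array([[369.60877335,   0.        , 319.07516257],
       [  0.        , 369.60877335, 201.74757665],
       [  0.        ,   0.        ,   1.        ]]), 'rvec': array([ 2.08699877, -1.13669345,  0.47673143]), 'tvec': array([-0.23285644,  0.4479702 ,  0.67705901])}
top {'intrinsics': array([[382.50455758,   0.        , 320.08866778],
       [  0.        , 382.50455758, 198.52353813],
       [  0.        ,   0.        ,   1.        ]]), 'rvec': array([ 2.17268837, -2.1286459 ,  0.21106996]), 'tvec': array([0.06306057, 0.59352105, 1.17356215])}
{'time_s': 0.1, 'qpos': array([ 1.12636969e+00,  3.00416718e-01,  1.52150350e+00,  2.94827989e-05,
        1.32069800e+00, -6.65906055e-02]), 'joint_vel': array([ 0.00136041, -0.00284528, -0.00028029, -0.00010102, -0.00125283,
       -0.00046646]), 'tau': array([ 3.09283256e-03, -5.32644582e+01, -3.53288662e+01,  7.09571620e-02,
        2.33519368e-02, -6.43673411e-05]), 'ee_pos': array([0.20279272, 0.51100264, 0.20494898]), 'eef_rot': array([-3.14057126e+00, -9.67370737e-05,  2.76374926e+00]), 'force': array([0.95998945, 0.60658499, 0.18393832]), 'moment': array([ 0.01292195, -0.018403  , -0.05340189]), 'grip_force': 0.0, 'grip_width': 0.09377906860814886} 0.0188
```

View pics/scene0.png

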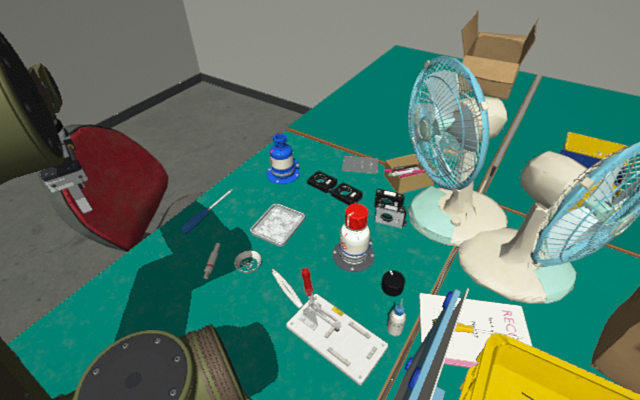

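View pics/top0.png

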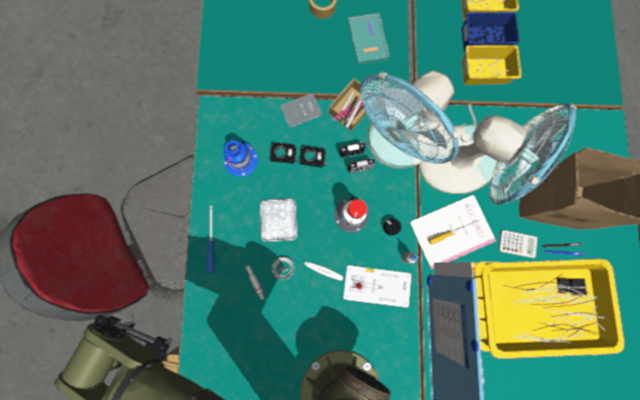

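The scene view shows the red cap at about (356,217) on the white jar and the tray at (278,224). In the top view they are at (356,209) and (279,220). A black look-alike cap lies to the right of the jar.

```bash
cat >h.py <<'E'
import numpy as np,cv2
from station import ctrl
M={n:ctrl.camera_model(n) for n in("scene","top")}
def ray(n,uv):
    m=M[n];R=cv2.Rodrigues(m["rvec"])[0];d=R.T@np.linalg.inv(m["intrinsics"])@np.array([*uv,1.]);return -R.T@m["tvec"],d
def plane(n,uv,z):
    c,d=ray(n,uv);return c+d*(z-c[2])/d[2]
def proj(n,p):
    m=M[n];return cv2.projectPoints(np.array([p],float),m["rvec"],m["tvec"],m["intrinsics"],None)[0][0,0]
def tri(a,b):
    (c1,d1),(c2,d2)=ray("scene",a),ray("top",b)
    A=np.c_[d1,-d2];s=np.linalg.lstsq(A,c2-c1,rcond=None)[0];p,q=c1+d1*s[0],c2+d2*s[1];return (p+q)/2,np.linalg.norm(p-q)
def blob(mask,near):
    n,l,st,ce=cv2.connectedComponentsWithStats(mask.astype(np.uint8))
    i=min((i for i in range(1,n) if st[i,4]>25),key=lambda i:np.hypot(*(ce[i]-near)));return l==i,ce[i],st[i]
E
python3 - <<'E'
from h import *
S=cv2.imread("pics/scene0.png");T=cv2.imread("pics/top0.png")
c=[]
for n,I,near in(("scene",S,(356,217)),("top",T,(356,209))):
    h=cv2.cvtColor(I,cv2.COLOR_BGR2HSV);m=((h[...,0]<8)|(h[...,0]>172))&(h[...,1]>130)&(h[...,2]>60)
    _,ce,st=blob(m,near);print(n,"cap",ce,st);c.append(ce)
print("tri cap body",tri(*c))
print("top plane .17",plane("top",c[1],.165))
h=cv2.cvtColor(T,cv2.COLOR_BGR2HSV);m=(h[...,1]<70)&(h[...,2]>90)
b,ce,st=blob(cv2.morphologyEx(m.astype(np.uint8),cv2.MORPH_CLOSE,np.ones((3,3))),(279,220))
r=cv2.minAreaRect(np.argwhere(b)[:,::-1].astype(np.float32));print("tray",st,r)
P=np.array([plane("top",q,.015)[:2] for q in cv2.boxPoints(r)]);print(P,P.mean(0),np.linalg.norm(P-np.roll(P,1,0),axis=1))
a=cv2.resize(S[180:290,300:410],(440,440),interpolation=2)
a2=cv2.resize(T[180:250,320:390],(350,350),interpolation=2);a3=cv2.resize(T[190:250,250:310],(350,230))
o=np.zeros((590,800,3),np.uint8);o[:440,:440]=a;o[:350,445:795]=a2;o[355:585,445:795]=a3;cv2.imwrite("pics/crop1.png",o)
E
```

```text
scene cap [356.54105263 216.04210526] [345 203  23  27 475]
top cap [357.00381679 207.99618321] [348 199  19  19 262]
tri cap body (array([ 0.55004889, -0.03014628,  0.14577014]), np.float64(0.0006690402103121416))
top plane .17 [ 0.54751979 -0.0279329   0.165     ]
tray [ 260  198   37   44 1479] ((277.9339294433594, 219.67831420898438), (42.39704132080078, 35.55558395385742), 87.1375961303711)
[[0.5899644  0.27290961]
 [0.59852842 0.15757093]
 [0.46076071 0.14684752]
 [0.45287956 0.26019594]] [0.52553327 0.209381  ] [0.13767313 0.11565618 0.13818442 0.11362207]
```

View pics/crop1.png

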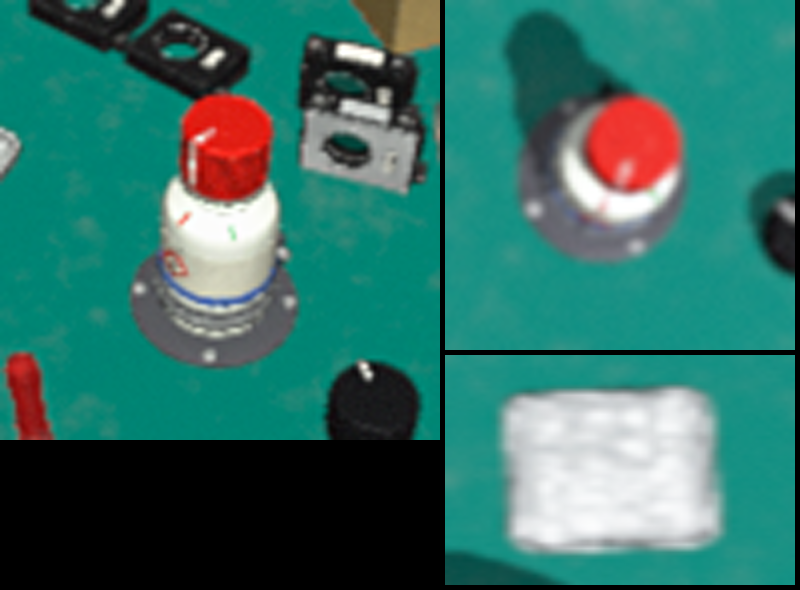

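```bash
python3 - <<'E'
from h import *
print("cams",[np.round(ray(n,(320,200))[0],3) for n in M])
S=cv2.imread("pics/scene0.png");T=cv2.imread("pics/top0.png")
bb={"scene":(345,203,368,230),"top":(348,199,367,218)}
c=np.array([.549,-.029])
t=np.linspace(0,2*np.pi,60)
for n,b in bb.items():
    P=np.array([proj(n,(c[0]+.027*np.cos(a),c[1]+.027*np.sin(a),z))for z in(.13,.17)for a in t])
    print(n,"pred",P.min(0),P.max(0),"meas",b, "px/10mm x,y:",proj(n,(c[0]+.01,c[1],.15))-proj(n,(*c,.15)),proj(n,(c[0],c[1]+.01,.15))-proj(n,(*c,.15)))
for nm,uv in(("red",(346,234.5)),("green",(358.2,238))):
    p=plane("scene",uv,.107)[:2]-c;print(nm,np.hypot(*p),np.degrees(np.arctan2(p[1],p[0])))
# line on cap top
p=plane("top",(355.8,214.6),.17)[:2]-c;print("line",np.hypot(*p),np.degrees(np.arctan2(p[1],p[0])))
# tray in scene view
h=cv2.cvtColor(S,cv2.COLOR_BGR2HSV);m=(h[...,1]<60)&(h[...,2]>100)
b,ce,st=blob(cv2.morphologyEx(m.astype(np.uint8),cv2.MORPH_CLOSE,np.ones((3,3))),(278,224));print(st,ce,plane("scene",ce,.012), tri(ce,(277.9,219.7)))
# fan parts: matched rough points
for a,bp in(((412,110),(366,92)),((460,188),(440,155)),((445,58),(372,75))):print("fan",tri(a,bp))
E
```

```text
cams [array([-0.023, -0.304,  0.788]), array([0.393, 0.113, 1.252])]
scene pred [344.68940869 201.21952683] [368.01889701 228.70807086] meas (345, 203, 368, 230) px/10mm x,y: [ 1.993249   -2.46198739] [-3.60980629 -1.57086746]
top pred [346.77607369 197.96159682] [366.9764461  218.18020168] meas (348, 199, 367, 218) px/10mm x,y: [ 0.00715226 -3.39019954] [-3.41579908 -0.07610888]
red 0.034716812674544184 168.8617329968359
green 0.03679949274393668 -139.4249631289316
line 0.021921079121340295 166.4735305921292
[ 250  204   55   42 1394] [277.24175036 223.96843615] [0.5186081  0.20428339 0.012     ] (array([0.52603708, 0.21081833, 0.00169237]), np.float64(0.0006341058900460209))
fan (array([ 0.83892508, -0.03071906,  0.29627799]), np.float64(0.008482231545274527))
fan (array([ 0.68170778, -0.23372381,  0.23948583]), np.float64(0.030550851004678078))
fan (array([ 0.83628647, -0.05459774,  0.43020435]), np.float64(0.05767833621900011))
```

jog_arm(motion=[[0,0,-0.03,0,0,0.149,1],[0,0,-0.03,0,0,0.149,1],[0,0,0,0,0,0.149,1],[0,0,0,0,0,0.149,1],[0,0,0,0,0,0.149,1]])

```text
time_s: 0.6
ee_pos: [0.2028, 0.5111, 0.2653]
eef_rot: [-3.141, 0.0, 2.013]
force: [1.0, -0.1, -0.2]
grip_width: 0.094
grip_force: 0.0
```

jog_arm(motion=[[0,0,0,0,0,0.149,1],[0,0,0,0,0,0.149,1],[0,0,0,0,0,0.149,1],[0,0,0,0,0,0,1]])

```text
time_s: 1.0
ee_pos: [0.2028, 0.5111, 0.2651]
eef_rot: [-3.141, 0.001, 1.569]
force: [-0.0, -0.2, 0.1]
grip_width: 0.0939
grip_force: 0.0
```

jog_arm(motion=[[-0.036,0.023,0,0,0,0,1],[-0.036,0.023,0,0,0,0,1],[-0.036,0.023,0,0,0,0,1],[-0.036,0.023,0,0,0,0,1],[-0.036,0.023,0,0,0,0,1]])

```text
time_s: 1.5
ee_pos: [0.3186, 0.3298, 0.2654]
eef_rot: [-3.142, 0.0, 1.577]
force: [1.2, -0.1, -0.1]
grip_width: 0.0942
grip_force: 0.0
```

jog_arm(motion=[[-0.036,0.023,0,0,0,0,1],[-0.036,0.023,0,0,0,0,1],[-0.036,0.023,0,0,0,0,1],[-0.036,0.023,0,0,0,0,1],[-0.036,0.023,0,0,0,0,1]])

```text
time_s: 2.0
ee_pos: [0.4338, 0.1498, 0.2655]
eef_rot: [3.141, -0.0, 1.577]
force: [-0.2, 1.0, 0.4]
grip_width: 0.094
grip_force: 0.0
```

jog_arm(motion=[[-0.036,0.023,0,0,0,0,1],[-0.036,0.023,0,0,0,0,1],[-0.036,0.023,0,0,0,0,1],[-0.036,0.023,0,0,0,0,1],[0,0,0,0,0,0,1]])

```text
time_s: 2.5
ee_pos: [0.5267, 0.004, 0.2646]
eef_rot: [-3.14, 0.0, 1.573]
force: [-0.1, 1.2, -0.1]
grip_width: 0.0941
grip_force: 0.0
```

jog_arm(motion=[[-0.035,0.0195,0,0,0,0,1],[0,0,0.04,0,0,0,1],[0,0,0.04,0,0,0,1],[0,0,0,0,0,0,1]])

```text
time_s: 2.9
ee_pos: [0.5425, -0.0268, 0.1808]
eef_rot: [-3.133, -0.001, 1.575]
force: [-0.5, 0.3, 0.2]
grip_width: 0.0941
grip_force: 0.0
```

```bash
python3 - <<'E'
from h import *
o=np.zeros((420,800,3),np.uint8)
S=ctrl.camera("scene")[:,:,::-1];T=ctrl.camera("top")[:,:,::-1]
cv2.imwrite("pics/s1.png",S);cv2.imwrite("pics/t1.png",T)
o[:,:420]=cv2.resize(S[140:260,300:420],(420,420),interpolation=2);o[:375,425:]=cv2.resize(T[150:250,310:410],(375,375),interpolation=2)
cv2.imwrite("pics/crop2.png",o);print(ctrl.get_obs()["ee_pos"])
E
```

```text
[ 0.54497973 -0.02694998  0.18653503]
```

View pics/crop2.png

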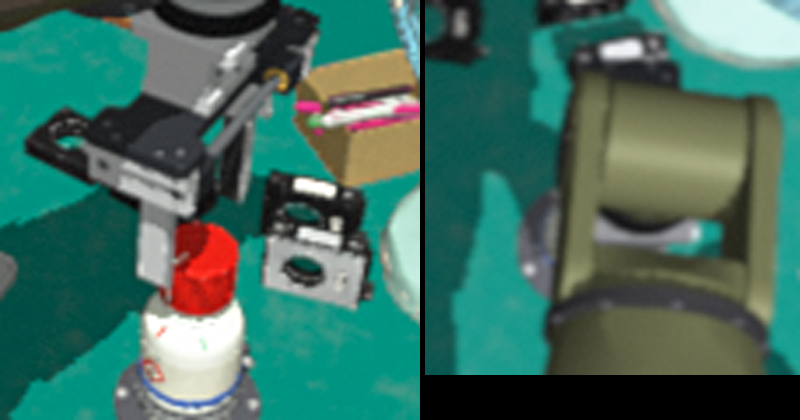

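The near finger is left of the cap and the far finger behind it, so they straddle it. Descending, then a light grip.

jog_arm(motion=[[-0.004,0.001,0.02,0,0,0,1],[0,0,0.02,0,0,0,1],[0,0,0,0,0,0,1],[0,0,0,0,0,0,1]])

```text
time_s: 3.4
ee_pos: [0.5467, -0.0312, 0.1477]
eef_rot: [3.139, 0.0, 1.573]
force: [0.1, -0.2, 0.1]
grip_width: 0.0941
grip_force: 0.0
```

jog_arm(motion=[[0,0,0,0,0,0,-1],[0,0,0,0,0,0,-1],[0,0,0,0,0,0,-1],[0,0,0,0,0,0,-1],[0,0,0,0,0,0,-1]], squeeze=8)

```text
time_s: 3.9
ee_pos: [0.5459, -0.0314, 0.1456]
eef_rot: [3.141, -0.0, 1.572]
force: [0.6, 0.2, -0.1]
grip_width: 0.0569
grip_force: 0.0
```

jog_arm(motion=[[0,0,0,0,0,0,-1],[0,0,0,0,0,0,-1],[0,0,0,0,0,0,-1]], squeeze=8)

```text
time_s: 4.2
ee_pos: [0.5459, -0.0315, 0.1455]
eef_rot: [-3.141, 0.0, 1.572]
force: [-1.6, 0.7, 2.0]
grip_width: 0.0537
grip_force: 8.0
```

jog_arm(motion=[[0,0,0,0,0,0,0.7],[0,0,0,0,0,0,0.7],[0,0,0,0,0,0,0.7],[0,0,0,0,0,0.149,0.7],[0,0,0,0,0,0.149,0.7]])

```text
time_s: 4.7
ee_pos: [0.5459, -0.0314, 0.1454]
eef_rot: [-3.142, -0.0, 1.268]
force: [0.5, -0.3, 0.5]
grip_width: 0.0798
grip_force: 0.0
```

jog_arm(motion=[[0,0,0,0,0,0.149,0.7],[0,0,0,0,0,0.149,0.7],[0,0,0,0,0,0.149,0.7],[0,0,0,0,0,0.149,0.7],[0,0,0,0,0,0.149,0.7]])

```text
time_s: 5.2
ee_pos: [0.5459, -0.0315, 0.1454]
eef_rot: [-3.142, 0.0, 0.523]
force: [0.4, 0.3, 0.9]
grip_width: 0.0797
grip_force: 0.0
```

jog_arm(motion=[[0,0,0,0,0,0,-1],[0,0,0,0,0,0,-1],[0,0,0,0,0,0,-1],[0,0,0,0,0,0,-1],[0,0,0,0,0,0,-1]])

```text
time_s: 5.7
ee_pos: [0.5455, -0.0306, 0.1455]
eef_rot: [-3.14, 0.0, 0.531]
force: [-3.5, 5.9, 3.5]
grip_width: 0.0537
grip_force: 8.0
```

jog_arm(motion=[[0,-0.001,0,0,0,0,-1],[0,-0.001,0,0,0,0,-1],[0,0,0,0,0,0,-1]])

```text
time_s: 6.0
ee_pos: [0.5451, -0.0301, 0.1456]
eef_rot: [3.14, -0.0, 0.529]
force: [1.6, -3.9, 0.5]
grip_width: 0.0537
grip_force: 8.0
```

jog_arm(motion=[[0,0.0007,0,0,0,0,-1],[0,0,0,0,0,0,-1],[0,0,0,0,0,0,-1]], squeeze=50)

```text
time_s: 6.3
ee_pos: [0.5452, -0.0302, 0.1455]
eef_rot: [-3.141, 0.0, 0.529]
force: [-1.4, 1.3, 2.3]
grip_width: 0.053
grip_force: 50.0
```

jog_arm(motion=[[0,0,0.002,0,0,0,-1],[0,0,0.002,0,0,0,-1],[0,0,0.0015,0,0,0,-1],[0,0,0,0,0,0,-1],[0,0,0,0,0,0,-1]])

```text
time_s: 6.8
ee_pos: [0.5453, -0.0302, 0.1407]
eef_rot: [3.142, -0.0, 0.529]
force: [-5.1, 1.1, 10.5]
grip_width: 0.0529
grip_force: 50.0
```

jog_arm(motion=[[0,0,0.001,0,0,0,-1],[0,0,0,0,0,-0.07,-1],[0,0,0,0,0,-0.07,-1],[0,0,0,0,0,-0.07,-1],[0,0,0,0,0,0,-1]])

```text
time_s: 7.3
ee_pos: [0.5461, -0.0304, 0.1402]
eef_rot: [3.14, -0.002, 0.741]
force: [0.1, -0.6, 11.7]
grip_width: 0.0529
grip_force: 50.0
```

```bash
python3 -c "
from station import ctrl
o=ctrl.get_obs();print(o['moment'],o['force'],o['tau'])"
```

```text
[-0.01736315  0.19059417  0.09289771] [ 0.13348555 -0.64980685 11.68145145] [ -0.13452168 -47.93022394 -29.06217277   0.13033735  -0.2359979
  -1.07595731]
```

jog_arm(motion=[[0,0,0,0,0,-0.1,-1],[0,0,0,0,0,-0.1,-1],[0,0,0,0,0,-0.1,-1],[0,0,0,0,0,-0.1,-1],[0,0,0,0,0,0,-1]])

```text
time_s: 7.8
ee_pos: [0.5462, -0.0303, 0.1403]
eef_rot: [3.139, -0.001, 1.142]
force: [-1.0, 1.9, 10.9]
grip_width: 0.0531
grip_force: 50.0
```

jog_arm(motion=[[0,0,0,0,0,-0.1,-1],[0,0,0,0,0,-0.1,-1],[0,0,0,0,0,-0.1,-1],[0,0,0,0,0,-0.1,-1],[0,0,0,0,0,-0.035,-1]])

```text
time_s: 8.3
ee_pos: [0.5463, -0.0304, 0.1403]
eef_rot: [3.138, 0.0, 1.577]
force: [-0.0, 0.3, 11.5]
grip_width: 0.0532
grip_force: 50.0
```

```bash
python3 - <<'E'
from h import *
o=ctrl.get_obs();print(o['moment'],o['force'],o['eef_rot'],o['ee_pos'])
S=ctrl.camera("scene")[:,:,::-1];cv2.imwrite("pics/s2.png",S)
cv2.imwrite("pics/crop3.png",cv2.resize(S[190:270,310:400],(675,600),interpolation=2))
E
```

```text
[-0.06812709  0.02779342 -0.11639133] [-6.51177542e-03  2.79897708e-01  1.14851195e+01] [3.13817672e+00 2.37812938e-04 1.57746912e+00] [ 0.54631029 -0.03039723  0.14031276]
```

View pics/crop3.png

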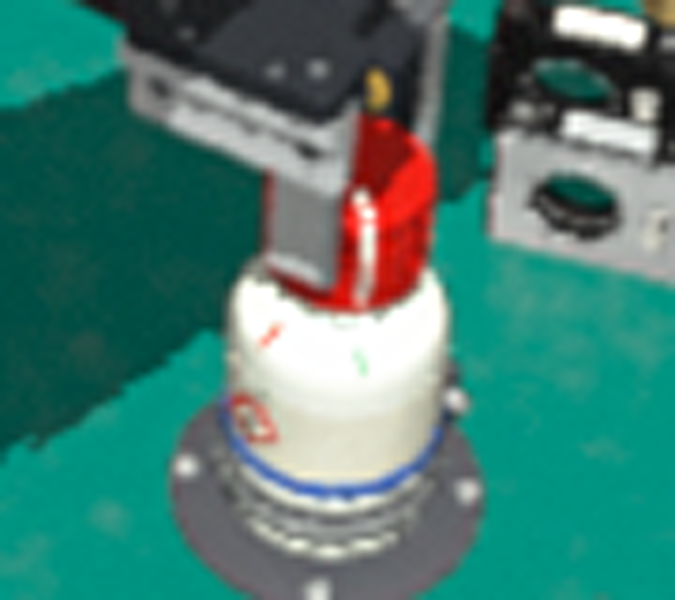

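The cap's white line (360,250) stands over the green mark (360,362). The turn is complete, so I lift gently.

jog_arm(motion=[[0,0,-0.003,0,0,0,-1],[0,0,-0.003,0,0,0,-1],[0,0,-0.003,0,0,0,-1],[0,0,-0.003,0,0,0,-1],[0,0,0,0,0,0,-1]])

```text
time_s: 8.85
ee_pos: [0.5451, -0.0303, 0.1509]
eef_rot: [-3.141, -0.0, 1.574]
force: [0.9, -0.1, -0.4]
grip_width: 0.0531
grip_force: 50.0
```

jog_arm(motion=[[0,0,-0.004,0,0,0,-1],[0,0,-0.005,0,0,0,-1],[0,0,-0.006,0,0,0,-1],[0,0,-0.01,0,0,0,-1],[0,0,0,0,0,0,-1]])

```text
time_s: 9.35
ee_pos: [0.5458, -0.0304, 0.1777]
eef_rot: [3.139, 0.0, 1.574]
force: [0.4, 0.1, -1.6]
grip_width: 0.0533
grip_force: 50.0
```

jog_arm(motion=[[0,0,-0.02,0,0,0,-1],[0,0,-0.03,0,0,0,-1],[0,0,-0.02,0,0,0,-1],[0,0,0,0,0,0,-1],[0,0,0,0,0,0,-1]])

```text
time_s: 9.85
ee_pos: [0.5451, -0.0303, 0.2451]
eef_rot: [-3.141, -0.0, 1.574]
force: [-0.3, 0.2, -1.5]
grip_width: 0.0531
grip_force: 50.0
```

jog_arm(motion=[[0.02,-0.002,0,0,0,0,-1],[0.03,-0.003,0,0,0,0,-1],[0.035,-0.003,0,0,0,0,-1],[0.035,-0.003,0,0,0,0,-1],[0.035,-0.003,0,0,0,0,-1]])

```text
time_s: 10.35
ee_pos: [0.53, 0.1258, 0.2442]
eef_rot: [-3.139, 0.0, 1.574]
force: [0.5, -0.4, -0.0]
grip_width: 0.053
grip_force: 50.0
```

jog_arm(motion=[[0.035,-0.003,0,0,0,0,-1],[0.03,-0.003,0,0,0,0,-1],[0.018,-0.002,0,0,0,0,-1],[0,0,0,0,0,0,-1],[0,0,0,0,0,0,-1]])

```text
time_s: 10.85
ee_pos: [0.5222, 0.2073, 0.2446]
eef_rot: [-3.14, 0.001, 1.574]
force: [-0.2, 0.3, -2.4]
grip_width: 0.0527
grip_force: 50.0
```

jog_arm(motion=[[0,0,0.03,0,0,0,-1],[0,0,0.05,0,0,0,-1],[0,0,0.05,0,0,0,-1],[0,0,0.03,0,0,0,-1],[0,0,0,0,0,0,-1]])

```text
time_s: 11.35
ee_pos: [0.5205, 0.2057, 0.0817]
eef_rot: [-3.134, 0.002, 1.573]
force: [0.3, -0.0, -0.2]
grip_width: 0.0526
grip_force: 50.0
```

```bash
python3 - <<'E'
from h import *
o=ctrl.get_obs();print(o['force'],o['eef_rot'],o['ee_pos'])
S=ctrl.camera("scene")[:,:,::-1];T=ctrl.camera("top")[:,:,::-1];o=np.zeros((400,800,3),np.uint8)
o[:,:400]=cv2.resize(S[160:260,225:325],(400,400),interpolation=2);o[:,400:]=cv2.resize(T[170:270,230:330],(400,400),interpolation=2)
cv2.imwrite("pics/crop4.png",o)
E
```

```text
[ 0.2997443  -0.02160211 -0.21215514] [-3.13419905e+00  2.49957554e-03  1.57250825e+00] [0.52047823 0.20570493 0.08167192]
```

View pics/crop4.png

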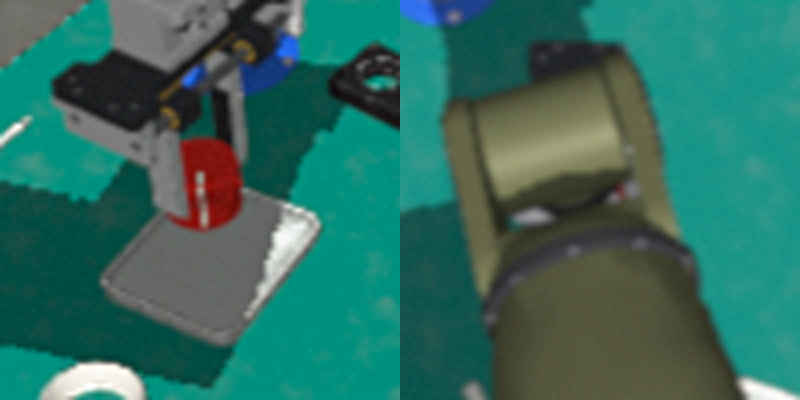

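The cap hangs over the tray at about scene pixel (275,206), height ~66 mm, with the tray clear below it. Lowering.

jog_arm(motion=[[0,0,0.02,0,0,0,-1],[0,0,0.02,0,0,0,-1],[0,0,0.01,0,0,0,-1],[0,0,0,0,0,0,-1],[0,0,0,0,0,0,-1]])

```text
time_s: 11.95
ee_pos: [0.5234, 0.2077, 0.0375]
eef_rot: [3.14, -0.001, 1.574]
force: [0.5, 0.4, -0.4]
grip_width: 0.0528
grip_force: 50.0
```

jog_arm(motion=[[0,0,0.006,0,0,0,-1],[0,0,0.004,0,0,0,-1],[0,0,0.003,0,0,0,-1],[0,0,0.001,0,0,0,-1],[0,0,0,0,0,0,-1]])

```text
time_s: 12.45
ee_pos: [0.5225, 0.2076, 0.0218]
eef_rot: [-3.141, 0.0, 1.574]
force: [-0.2, -0.3, -0.8]
grip_width: 0.0526
grip_force: 50.0
```

jog_arm(motion=[[0,0,0.0005,0,0,0,-1],[0,0,0.0005,0,0,0,-1],[0,0,0.0005,0,0,0,-1],[0,0,0,0,0,0,-1],[0,0,0,0,0,0,-1]])

```text
time_s: 12.95
ee_pos: [0.5226, 0.2076, 0.0205]
eef_rot: [3.141, -0.0, 1.574]
force: [0.3, 0.1, -0.7]
grip_width: 0.0531
grip_force: 50.0
```

jog_arm(motion=[[0,0,0.0005,0,0,0,-1],[0,0,0.0005,0,0,0,-1],[0,0,0,0,0,0,-1],[0,0,0,0,0,0,-1]])

```text
time_s: 13.35
ee_pos: [0.5226, 0.2076, 0.0204]
eef_rot: [3.141, -0.0, 1.574]
force: [-6.1, -1.6, 11.9]
grip_width: 0.0529
grip_force: 50.0
```

Contact came at the expected height. Easing off and releasing gently.

jog_arm(motion=[[0,0,-0.0007,0,0,0,-1],[0,0,0,0,0,0,-1],[0,0,0,0,0,0,-1]], squeeze=5)

```text
time_s: 13.65
ee_pos: [0.5226, 0.2076, 0.0202]
eef_rot: [3.141, -0.0, 1.574]
force: [-0.8, -0.9, 3.0]
grip_width: 0.0538
grip_force: 5.0
```

jog_arm(motion=[[0,0,0,0,0,0,0.6],[0,0,0,0,0,0,0.6],[0,0,0,0,0,0,0.6],[0,0,0,0,0,0,0.6],[0,0,0,0,0,0,0.6]])

```text
time_s: 14.15
ee_pos: [0.5225, 0.2076, 0.0201]
eef_rot: [-3.142, 0.0, 1.574]
force: [0.8, -0.3, 0.5]
grip_width: 0.0752
grip_force: 0.0
```

jog_arm(motion=[[0,0,-0.01,0,0,0,0.6],[0,0,-0.03,0,0,0,0.6],[0,0,-0.05,0,0,0,0.6],[0,0,-0.05,0,0,0,0.6],[0,0,-0.03,0,0,0,0.6]])

```text
time_s: 14.65
ee_pos: [0.5232, 0.2078, 0.1951]
eef_rot: [3.137, -0.001, 1.574]
force: [-0.4, 0.5, -0.4]
grip_width: 0.0752
grip_force: 0.0
```

jog_arm(motion=[[-0.04,-0.04,0,0,0,0,0.6],[-0.04,-0.04,0,0,0,0,0.6],[-0.02,-0.02,0,0,0,0,0.6],[0,0,0,0,0,0,0.6],[0,0,0,0,0,0,0.6]])

```text
time_s: 15.15
ee_pos: [0.4325, 0.1167, 0.1912]
eef_rot: [3.14, -0.0, 1.573]
force: [0.8, 0.1, 0.6]
grip_width: 0.0751
grip_force: 0.0
```

```bash
python3 - <<'E'
from h import *
S=ctrl.camera("scene")[:,:,::-1]
T=ctrl.camera("top")[:,:,::-1];o=np.zeros((400,800,3),np.uint8)
o[:,:400]=cv2.resize(S[140:290,240:390],(400,400),interpolation=2);o[:,400:]=cv2.resize(T[170:270,230:330],(400,400),interpolation=2)
cv2.imwrite("pics/crop5.png",o)
E
```

```text
(no output)
```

View pics/crop5.png

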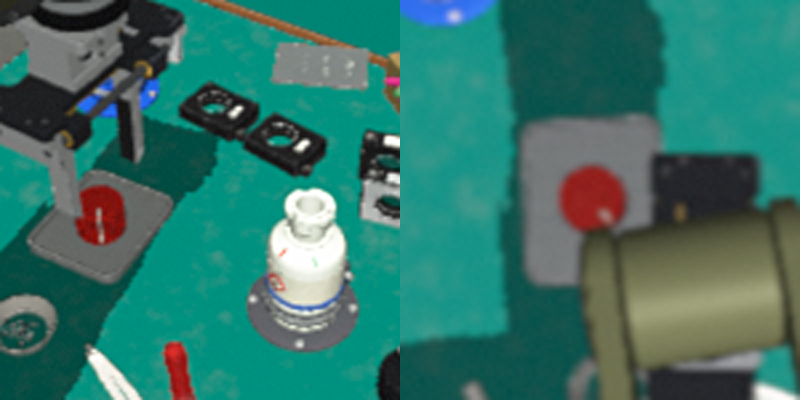

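The cap stands upright, open side down and centred in the tray (top crop (592,198)). The jar's neck is bare and the arm is clear of everything.

```bash
python3 -c "
from station import ctrl
print(ctrl.hand_in())"
```

```text
the job is handed in; nothing more can be done
None
```

The jar is open: I pressed the cap, turned it to the green mark and lifted it off, then set it open side down on the tray floor, let go of it, and handed the job in at about 15 s.

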